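# Clear the cabinet doorway and slide the glass door home

### The arm

A 6-joint arm with a two-finger parallel gripper is mounted at the origin on the work surface. World frame = base frame: x ahead of the robot, y to its left, z up, the work surface at z = 0. Lengths are in m, angles in rad, forces in N, time in s.
With the tool pointing down it reaches from about 0.35 to 0.85 m from the base axis. Payload 8.1 kg.
Tool frame: the origin (TCP) lies at the centre of the arm's flange, where the gripper is bolted on; the fingertips stand 186 mm ahead of it and the grasp point (between the pads) lies 167 mm ahead of it; z points along the fingers, y is the line along which they close (so a half turn about z gives the same grasp; the last joint's range is limited). The gripper opens to 93 mm and grips with 3 to 60 N. Pads are 15 mm wide; open, the fingers measure 128 mm over their backs; the gripper's body (75 mm by 188 mm) begins 65 mm behind the grasp point.
Start: joints at [1.135, 0.13, 1.488, -0, 1.523, -0.085], TCP at [0.206, 0.563, 0.405] pointing down, gripper open.
Joint ranges: [-2.96, 2.96], [-0.89, 2.26], [0.02, 2.5], [-1.34, 4.48], [0, 2.73], [-2.66, 2.66]. Speed limits (rad/s): [2.39, 2.39, 2.79, 3.14, 3.14, 3.14].

### API

Orientations are given as a rotation vector (axis times angle).
In Python, from plant import robot gives the robot as it stands.
- The arm moves only by the tool apply_moves, never from a script. Its argument "series" is a list of rows, each a list of 2 entries, a list of its own where there are three numbers: the shift along the tool's x, y, z in mm, then the turn, a rotation vector about the tool's x, y, z in rad. A call has 1 to 12 rows; each row shifts and turns the commanded pose from where the row before left it, along the tool's axes as they then stand; what a row does not reach is not made up. A row lasts 1/12 s, in which the tool goes at most 41.7 mm and 7.16 degrees, less where a joint would pass 70% of its speed; a pose out of reach is approached as far as the arm can. A call is refused whole if a number of a shift passes 41.7 or a number of a turn 0.125, either way. A call with a gripper value outside its range is refused whole. "claw" is the opening, from 0 (shut) to 1 (fully open), set as the call begins (left out, the last holds). The fingers move at their own pace and stop on an object; "newtons" is the grip in N (left out, the last holds). Time passes only in rows, so rows that do not move let the fingers close. It gives the time, the measured TCP pose, the force, the opening and the grip force at its end, in the units of the state.
- robot.read_state(): the state, without advancing time (a new reading comes with each control period).
- robot.read_camera(name): name is "scene" or "side" or "wrist"; returns (picture, depth): 384x512x3 uint8, blue, green, red; 384x512 float32, m along the optical axis (not along the pixel's ray), 0 where there is no reading.
- robot.calibration(name): a dict with "fx", "fy", "cx", "cy" (pixels), "extrinsics" (4x4, takes a point from world to camera coordinates). Camera axes: x right, y down, z forward; pixel columns grow to the right and rows downward; lengths in m; the calibration is good to about 2 mm. A picture is of the moment at which its call begins: read the wrist's pose just before it. calibration takes no time and is no camera call; for the wrist camera it gives the pose at the moment of the call.
- robot.close_job(): hands the job in; it is judged then, once.
The state is a dict: "t": time; "q": joint angles; "dq": joint speeds; "joint_torque": joint torques, N m; "tool_pos": TCP position; "orientation": TCP orientation; "force": force on the tool from outside, world axes, zero at the start; "wrist_torque": the same for the moment, N m; "opening": finger opening in m; "gripper_force": force on a finger pad.
Only numpy, scipy, OpenCV 4.12 (cv2) and the standard library are available. Lean on these libraries where they do the work, as an engineer would, in place of code of your own. Each camera call takes 0.05 s, during which the arm holds its last target. There are 200 camera calls.

### The job

The spoon's handle pokes out of the little cabinet and stops its sliding glass door. Pull the spoon out and lay it flat in the steel drying tray, then push the door along its track, past the soft rubber seal, until it is fully closed and stays closed against the frame - firmly enough to go home, but do not slam or jam it against the frame post. Leave everything else standing where it is.

Things in the scene. Friction and masses are not known exactly. Their poses are not given: they have to be found in the camera images.
- cabinet: Fixed wooden cabinet, 430 mm wide (its y), 210 mm high, glass sliding door on its robot side; origin at its middle on the worktop, -x out of the door side, z up. A plinth 30 mm high is its floor and a ledge in front, the ledge's edge at x = -145 mm. The top board (z 190 to 210 mm) ends at x = -90 mm. The doorway is its +y half; the door shuts towards +y in the plane x = -95 mm.
- door (a joint): Door position, m; smaller is more closed, grows as it slides open towards the cabinet's -y. It is shut when hard on the aluminium frame post, which is adjustable and whose place is not measured: somewhere from 0.036 to 0. About 6 N keep it moving and it stays where left; over the last 8 mm the post's rubber seal adds up to 4 N, but does not push it back. The post must not take over 15 N.
- door_handle (a point): Middle of the grip of the door's pull: an upright steel bar 10 mm thick, from 118 to 184 mm above the worktop, 40 mm in front of the door's middle plane, with a stay to the door at each end. It moves with the door; axes as the cabinet's. With the door shut it lies at cabinet x = -135, z = 151 mm and y from +26 to +62 mm (62 mm less the door's joint value).
- spoon_center (a point): Centre of a black silicone spoon, half-way along and up: 200 mm long, 70 g, handle 14 by 14 mm from -100 to +45 mm along its x, then a neck and a round bowl 40 mm wide, 12 mm high, centred at +80 mm. It lies flat, bowl end (+x) about 70 mm inside the doorway, handle end standing out past the ledge over the worktop, underside 30 mm above the worktop.
- tray: Fixed shallow open steel drying tray, 270 mm (its x) by 150 mm (its y), rim 22 mm high, walls 4 mm, floor 4 to 5 mm thick; origin at the centre of its underside. It stands to the left or the right of the robot's view.
- rack: Fixed dish rack, 250 by 150 mm, 53 mm high, on the side where the tray is not; origin at the centre of its underside. To be left alone.
- bowl: Bystander: upturned green glass bowl, 110 mm across, 55 mm high, on the rack. Origin centre of its underside.
- jug: Bystander: orange plastic measuring jug, 84 mm across with a side handle, 100 mm high, on the rack. Origin centre of its underside.
- tumbler: Bystander: drinking glass, 60 mm across, 70 mm high, on the worktop in front of the cabinet. Origin centre of its underside.
- jar1: Bystander: glass jar, 40 mm across, 80 mm high, inside the cabinet, behind the spoon. Origin centre of its underside.
- jar2: Bystander: glass jar, 48 mm across, 100 mm high, inside the cabinet behind the fixed pane. Origin centre of its underside.
- grater: Bystander: small steel box grater, 34 by 50 mm, 116 mm high, on the worktop at the far left. Origin centre of its underside.
- mill: Bystander: wooden pepper mill, 56 mm across, 130 mm high, on the worktop at the far right. Origin centre of its underside.
Mind the look-alikes: they are no part of the job. Of the things that look like the part that bears spoon_center, the largest one is meant.

How it is judged:
By the outcome, as a careful person would: the job done as asked, in the order asked, and still so for the second after the job is handed in, with the robot touching nothing.
It also fails if it takes over 72 s, if anything falls off the work surface, if the arm or the gripper's body presses on something with over 40 N, if the wrist force passes 120 N, or if a joint passes its speed limit or range.

## Working session

There is one attempt and no reset: what is moved stays moved. The work goes in short steps, Python scripts to look and compute and a tool call to move; the robot and the scene stay as the last step left them, time stands still between calls to the robot, and variables do not carry over. Pictures are saved under pics/ and viewed, at most 10 in all, crops included, and the job is handed in when it is done.

Besides the shell and the picture viewer there is one more tool, called after "Emit:" in YAML: its name, and indented under it one key for each argument. apply_moves: Moves the arm, as the interface text tells. Its arguments: {"type":"object","properties":{"series":{"type":"array"},"claw":{"type":"number"},"newtons":{"type":"number"}},"required":["series"]}

```bash
mkdir -p pics; cat > h.py <<'E'
import numpy as np, cv2
from plant import robot
def cam(n):
    c=robot.calibration(n); p,d=robot.read_camera(n); return p,d,c
def pts(d,c):
    v,u=np.mgrid[0:d.shape[0],0:d.shape[1]]
    P=np.stack([(u-c['cx'])/c['fx']*d,(v-c['cy'])/c['fy']*d,d],-1)
    E=np.array(c['extrinsics']); return (P-E[:3,3])@E[:3,:3]
def plane(u,v,z,c):
    E=np.array(c['extrinsics']); R=E[:3,:3]; o=-R.T@E[:3,3]
    r=R.T@np.array([(u-c['cx'])/c['fx'],(v-c['cy'])/c['fy'],1]); return o+r*(z-o[2])/r[2]
E
python3 - <<'E'
from h import *
s=robot.read_state(); print({k:np.round(v,3) for k,v in s.items()})
for n in('scene','side'):
    p,d,c=cam(n); cv2.imwrite(f'pics/{n}0.png',cv2.resize(p,(800,600))); np.savez(f'{n}0.npz',p=p,d=d); E=np.array(c['extrinsics']); print(n,c['fx'],-E[:3,:3].T@E[:3,3],E[2,:3])
E
```

```text
{'t': np.float64(0.0), 'q': array([ 1.135,  0.131,  1.489, -0.   ,  1.523, -0.085]), 'dq': array([ 0.   ,  0.002, -0.001,  0.002,  0.002, -0.   ]), 'joint_torque': array([ 1.0000e-03, -5.5985e+01, -4.9176e+01,  7.7000e-02,  3.6000e-02,
       -0.0000e+00]), 'tool_pos': array([0.206, 0.563, 0.404]), 'orientation': array([-5.480e-01, -3.093e+00,  3.000e-03]), 'force': array([0.94 , 0.023, 0.246]), 'wrist_torque': array([ 0.027, -0.047, -0.034]), 'gripper_force': np.float64(0.0), 'opening': np.float64(0.093)}
scene 444.45855993295737 [0.24339492 0.15542921 1.19055372] [ 0.28473557 -0.15378216 -0.94619063]
side 451.4711270714944 [0.3287613  0.73874989 1.38233798] [ 0.15781411 -0.50542881 -0.84831387]
```

View pics/scene0.png

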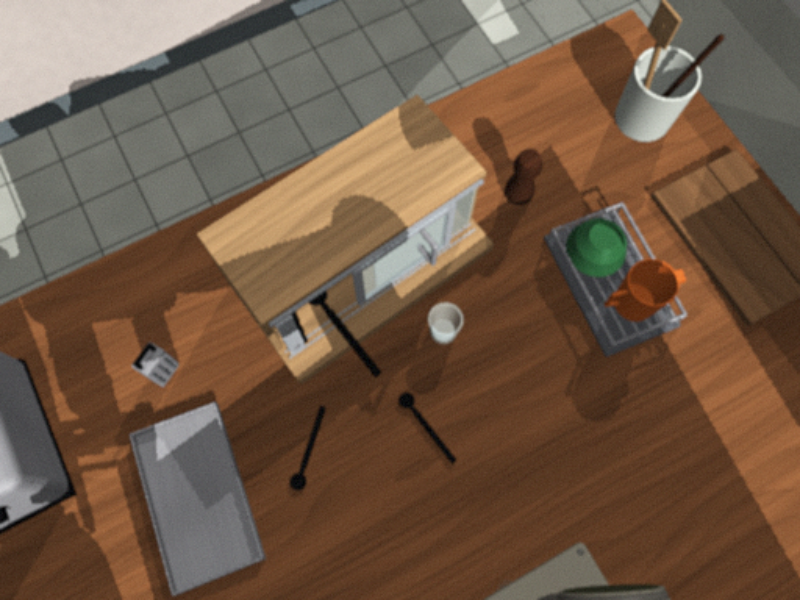

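View pics/side0.png

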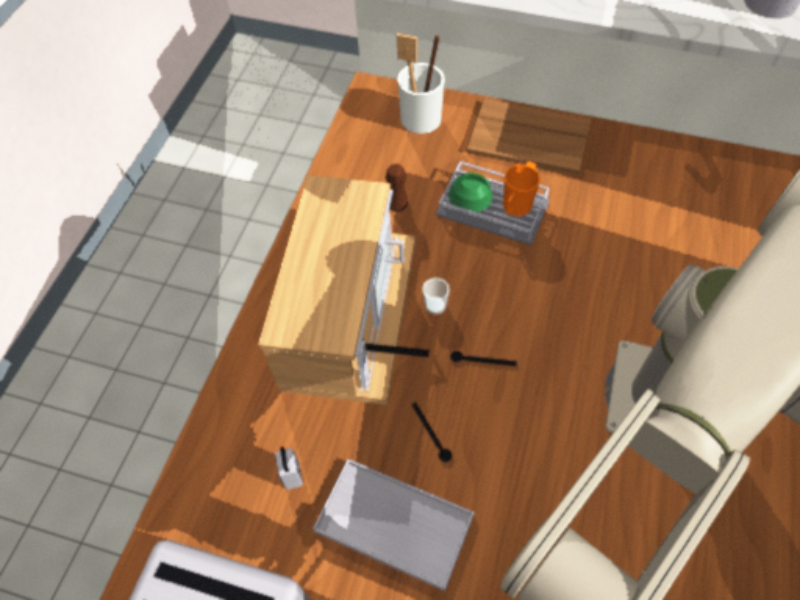

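The scene view (800x600) has three black spoons: A in the doorway at (318,297)-(378,375), B at (322,408)-(298,482) and C at (406,400)-(454,460). A fits: it is the longest, its bowl end is inside the doorway and its handle stands out over the ledge. The tray is left at (197,498), the door pull at about (428,248) and the tumbler at (445,322). I'll confirm A in a crop and measure.

```bash
cat > m.py <<'E'
from h import *
z=np.load('scene0.npz');p,d=z['p'],z['d'];c=robot.calibration('scene')
W=pts(d,c)
f=.64
crop=p[150:320,160:330]; cv2.imwrite('pics/crop0.png',cv2.resize(crop,(600,600),interpolation=cv2.INTER_CUBIC))
m=(p.max(2)<45).astype(np.uint8); m[:180]=0;m[310:]=0;m[:,:150]=0;m[:,310:]=0
n,l,st,ce=cv2.connectedComponentsWithStats(m)
for i in range(1,n):
    if st[i,4]<40: continue
    ys,xs=np.where(l==i); q=np.array([plane(u,v,.044 if xs.min()>195 and ys.min()<200 else .012,c) for u,v in zip(xs,ys)])[:,:2]
    (a,b,_)=np.linalg.svd(q-q.mean(0),full_matrices=False); t=(q-q.mean(0))@_[0]
    print('black',st[i],q.mean(0).round(3),'ends',(q.mean(0)+t.min()*_[0]).round(3),(q.mean(0)+t.max()*_[0]).round(3),np.ptp(t).round(3), 'depthz',np.median(W[ys,xs,2]).round(3))
for nm,u,v,zz in [('cabBL',200,237,.21),('cabTop',413,98,.21),('cabR',486,175,.21),('cabFL',272,325,.21),('ledgeL',299,378,.03),('ledgeR',492,243,.03),('trayTL',131,436,.022),('trayTR',214,404,.022),('trayBR',263,560,.022),('trayBL',173,594,.022),('tumbler',445,310,.07),('grater',156,358,.116),('pullTop',424,240,.184),('pullbot',434,262,.118)]:
    print(nm,plane(u*f,v*f,zz,c)[:2].round(3), W[int(v*f),int(u*f)].round(3))
E
python3 m.py
```

```text
black [199 187  45  54 318] [0.586 0.067] ends [0.675 0.082] [0.499 0.054] 0.177 depthz 0.044
black [255 251  36  45 233] [0.395 0.022] ends [0.456 0.032] [0.316 0.01 ] 0.142 depthz 0.01
black [186 260  22  50 218] [0.45  0.213] ends [0.502 0.16 ] [0.407 0.257] 0.136 depthz 0.009
cabBL [0.785 0.208] [0.787 0.207 0.21 ]
cabTop [ 0.849 -0.204] [ 0.851 -0.204  0.212]
cabR [ 0.667 -0.237] [ 0.757 -0.32   0.002]
cabFL [0.603 0.171] [0.669 0.174 0.03 ]
ledgeL [0.561 0.173] [0.563 0.173 0.031]
ledgeR [ 0.619 -0.246] [ 0.62  -0.243  0.034]
trayTL [0.608 0.464] [0.61  0.466 0.02 ]
trayTR [0.591 0.32 ] [0.594 0.322 0.022]
trayBR [0.325 0.352] [0.328 0.356 0.003]
trayBL [0.347 0.497] [0.348 0.497 0.024]
tumbler [ 0.538 -0.097] [ 0.546 -0.102  0.045]
grater [0.676 0.358] [0.688 0.365 0.09 ]
pullTop [ 0.625 -0.101] [ 0.649 -0.115  0.127]
pullbot [ 0.607 -0.113] [ 0.606 -0.109  0.131]
```

View pics/crop0.png

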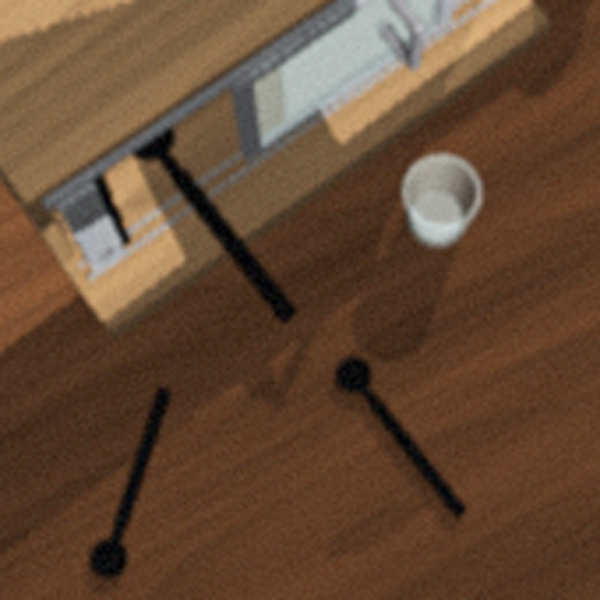

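The crop confirms spoon A: bowl at (150,140) half under the lintel, handle end at (290,315). It is the largest, and runs parallel to cabinet x (yaw about 9°). I'll turn the tool so the fingers close across the handle.

Emit:
apply_moves:
  series:
    - [[0, 0, 0], [0, 0, -0.101]]
    - [[0, 0, 0], [0, 0, -0.101]]
    - [[0, 0, 0], [0, 0, -0.101]]
    - [[0, 0, 0], [0, 0, -0.101]]
    - [[0, 0, 0], [0, 0, -0.101]]
    - [[0, 0, 0], [0, 0, 0]]
  claw: 0.6
  newtons: 30

```text
t: 0.6
tool_pos: [0.2061, 0.5633, 0.4041]
orientation: [0.249, -3.131, 0.002]
force: [0.4, -0.4, -0.0]
opening: 0.0585
gripper_force: 0.0
```

```bash
cat >> h.py <<'E'
from scipy.spatial.transform import Rotation as Ro
def go(x,y,z,yaw=None):
    "tool-axis mm to TCP target; tool-z turn so that tool y points at yaw (deg)"
    s=robot.read_state(); R=Ro.from_rotvec(s['orientation']).as_matrix()
    print('t',round(s['t'],2),'pos',np.round(s['tool_pos'],4),'yaw',np.degrees(np.arctan2(R[1,1],R[0,1])).round(2),'tilt',R[:2,2].round(4),'F',np.round(s['force'],1),'open',round(float(s['opening']),4))
    print('mm',(R.T@(np.array([x,y,z])-s['tool_pos'])*1000).round(1), 'turn',None if yaw is None else -np.radians(yaw)+np.arctan2(R[1,1],R[0,1]))
E
python3 -c "
from h import *
go(.548,.062,.28,98.8)"
```

```text
t 0.6 pos [0.2061 0.5633 0.4041] yaw 99.11 tilt [-0.0004 -0.001 ] F [ 0.4 -0.4 -0. ] open 0.0585
mm [-258.3 -549.   124.5] turn 0.005378071643835414
```

Emit:
apply_moves:
  series:
    - [[-16, -34, 2], [0, 0, 0]]
    - [[-16, -34, 2], [0, 0, 0]]
    - [[-16, -34, 2], [0, 0, 0]]
    - [[-16, -34, 2], [0, 0, 0]]
    - [[-16, -34, 2], [0, 0, 0]]
    - [[-16, -34, 2], [0, 0, 0]]
    - [[-16, -34, 2], [0, 0, 0]]
    - [[-16, -34, 2], [0, 0, 0]]
    - [[-16, -34, 2], [0, 0, 0]]
    - [[-16, -34, 2], [0, 0, 0]]
    - [[-16, -34, 2], [0, 0, 0]]
    - [[-16, -34, 2], [0, 0, 0]]

```text
t: 1.6
tool_pos: [0.4591, 0.188, 0.3806]
orientation: [-0.236, 3.133, 0.0]
force: [0.1, 0.6, 0.5]
opening: 0.056
gripper_force: 0.0
```

Emit:
apply_moves:
  series:
    - [[-16, -34, 2], [0, 0, 0]]
    - [[-16, -34, 2], [0, 0, 0]]
    - [[-16, -34, 2], [0, 0, 0]]
    - [[-16, -34, 2], [0, 0, 0]]
    - [[0, 0, 0], [0, 0, 0]]
    - [[0, 0, 0], [0, 0, 0]]

```text
t: 2.1
tool_pos: [0.5432, 0.0634, 0.372]
orientation: [0.232, -3.132, -0.0]
force: [-1.2, 0.1, -0.2]
opening: 0.0557
gripper_force: 0.0
```

```bash
python3 - <<'E'
from h import *
go(.548,.062,.28,98.8)
p,d,c=cam('wrist'); W=pts(d,c)
cv2.imwrite('pics/w1.png',p); np.savez('w1.npz',p=p,d=d)
m=((p.max(2)<50)&(d>0)&(abs(W[...,2]-.040)<.02)).astype(np.uint8)
n,l,st,ce=cv2.connectedComponentsWithStats(m)
for i in range(1,n):
    if st[i,4]<300: continue
    ys,xs=np.where(l==i); q=W[ys,xs][:,:2]
    _=np.linalg.svd(q-q.mean(0),full_matrices=False)[2]; t=(q-q.mean(0))@_[0]
    print(st[i],q.mean(0).round(4),'dir',_[0].round(3),'ends',(q.mean(0)+t.min()*_[0]).round(3),(q.mean(0)+t.max()*_[0]).round(3),'z',np.median(W[ys,xs,2]).round(4))
E
```

```text
t 2.1 pos [0.5432 0.0634 0.372 ] yaw 98.46 tilt [-0.0014 -0.0001] F [-1.2  0.1 -0.2] open 0.0557
mm [-4.6 -2.1 92. ] turn -0.005983405879967707
[ 246  144   13  120 1239] [0.5643 0.0638] dir [0.988 0.157] ends [0.501 0.054] [0.634 0.075] z 0.044
[239 297  30  14 335] [0.6881 0.0836] dir [-0.123  0.992] ends [0.69  0.066] [0.686 0.1  ] z 0.0376
```

View pics/w1.png

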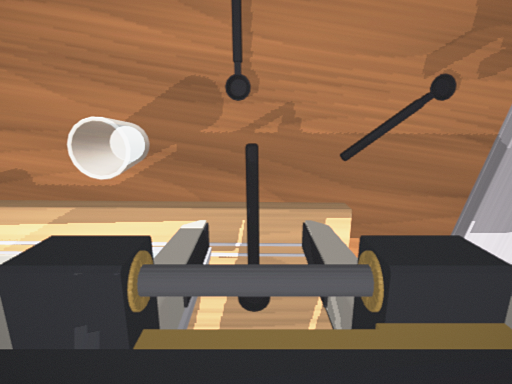

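The wrist view shows the spoon handle from (252,145) to its bowl at (253,300), between the fingers, with the tumbler at (108,147) well clear. I'll descend and grip.

Emit:
apply_moves:
  series:
    - [[-4.4, -2.9, 30], [0, 0, -0.009]]
    - [[0, 0, 35], [0, 0, 0]]
    - [[0, 0, 35], [0, 0, 0]]
    - [[0, 0, 30], [0, 0, 0]]
    - [[0, 0, 15], [0, 0, 0]]
    - [[0, 0, 7], [0, 0, 0]]
    - [[0, 0, 0], [0, 0, 0]]
    - [[0, 0, 0], [0, 0, 0]]

```text
t: 2.82
tool_pos: [0.5476, 0.0639, 0.2217]
orientation: [-0.257, 3.13, 0.0]
force: [-0.0, -0.3, 0.2]
opening: 0.0555
gripper_force: 0.0
```

Emit:
apply_moves:
  series:
    - [[0, 0, 0], [0, 0, 0]]
    - [[0, 0, 0], [0, 0, 0]]
    - [[0, 0, 0], [0, 0, 0]]
    - [[0, 0, 0], [0, 0, 0]]
    - [[0, 0, 0], [0, 0, 0]]
    - [[0, 0, 0], [0, 0, 0]]
    - [[0, 0, 0], [0, 0, 0]]
    - [[0, 0, 0], [0, 0, 0]]
  claw: 0
  newtons: 30

```text
t: 3.48
tool_pos: [0.5475, 0.063, 0.2208]
orientation: [-0.256, 3.131, -0.0]
force: [-0.4, -0.1, 1.8]
opening: 0.0135
gripper_force: 29.8
```

Emit:
apply_moves:
  series:
    - [[0, 0, -5], [0, 0, 0]]
    - [[10, 0, 0], [0, 0, 0]]
    - [[20, 0, 0], [0, 0, 0]]
    - [[20, 0, 0], [0, 0, 0]]
    - [[20, 0, 0], [0, 0, 0]]
    - [[20, 0, 0], [0, 0, 0]]
    - [[20, 0, 0], [0, 0, 0]]
    - [[20, 0, 0], [0, 0, 0]]
    - [[20, 0, 0], [0, 0, 0]]
    - [[10, 0, -20], [0, 0, 0]]
    - [[0, 0, -30], [0, 0, 0]]
    - [[0, 0, -30], [0, 0, 0]]

```text
t: 4.48
tool_pos: [0.3882, 0.037, 0.3059]
orientation: [0.255, -3.129, -0.001]
force: [1.2, 0.5, -1.0]
opening: 0.0133
gripper_force: 29.8
```

```bash
python3 - <<'E'
from h import *
go(.4134,.4146,.30,83)
p,d,c=cam('scene')
cv2.imwrite('pics/s2.png',p[100:,50:]);cv2.imwrite('pics/w2.png',cam('wrist')[0])
E
```

```text
t 4.48 pos [0.3882 0.037  0.3059] yaw 99.33 tilt [-0.0026  0.0001] F [ 1.2  0.5 -1. ] open 0.0133
mm [-86.1 368.5   5.9] turn 0.28508341867337794
```

View pics/s2.png

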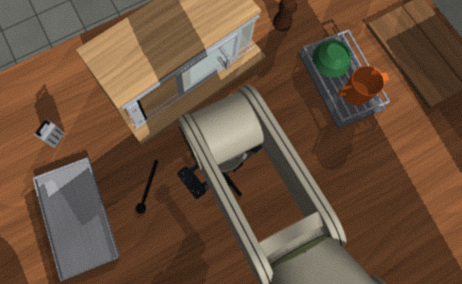

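The spoon is held clear and the doorway at about (150,110) is empty. I'll carry it over the tray.

Emit:
apply_moves:
  series:
    - [[-8.6, 36.9, 0], [0, 0, 0]]
    - [[-8.6, 36.9, 0], [0, 0, 0]]
    - [[-8.6, 36.9, 0], [0, 0, 0]]
    - [[-8.6, 36.9, 0], [0, 0, 0]]
    - [[-8.6, 36.9, 0], [0, 0, 0]]
    - [[-8.6, 36.9, 0], [0, 0, 0]]
    - [[-8.6, 36.9, 0], [0, 0, 0]]
    - [[-8.6, 36.9, 0], [0, 0, 0]]
    - [[-8.6, 36.9, 0], [0, 0, 0]]
    - [[-8.6, 36.9, 0], [0, 0, 0]]
    - [[0, 0, 0], [0, 0, 0.1]]
    - [[0, 0, 0], [0, 0, 0.1]]

```text
t: 5.58
tool_pos: [0.4138, 0.4171, 0.304]
orientation: [-0.06, -3.139, 0.002]
force: [0.2, -1.0, -0.9]
opening: 0.0137
gripper_force: 29.8
```

Emit:
apply_moves:
  series:
    - [[0, 0, 0], [0, 0, 0.085]]
    - [[0, 0, 0], [0, 0, 0]]
    - [[0, 0, 0], [0, 0, 0]]

```text
t: 5.83
tool_pos: [0.4144, 0.4151, 0.3051]
orientation: [-0.187, -3.135, 0.001]
force: [-0.1, 0.8, -0.7]
opening: 0.0138
gripper_force: 29.8
```

```bash
python3 - <<'E'
from h import *
go(.4134,.4146,.30,83)
p,d,c=cam('scene'); W=pts(d,c)
cv2.imwrite('pics/s3.png',cv2.resize(p[200:,50:250],(600,552)))
p,d,c=cam('wrist'); W=pts(d,c); cv2.imwrite('pics/w3.png',p)
m=(p.max(2)<60)&(W[...,2]>.05)&(W[...,2]<.16)&(d>0)
n,l,st,ce=cv2.connectedComponentsWithStats(m.astype(np.uint8))
for i in range(1,n):
    if st[i,4]<200: continue
    q=W[l==i]; print(st[i],q.min(0).round(3),q.max(0).round(3))
    for a in np.arange(q[:,0].min(),q[:,0].max(),.03): 
        k=abs(q[:,0]-a)<.005
        if k.any(): print(round(a,3),np.median(q[k],0).round(3))
E
```

```text
t 5.83 pos [0.4144 0.4151 0.3051] yaw 83.18 tilt [-0.0008 -0.0006] F [-0.1  0.8 -0.7] open 0.0138
mm [ 0.9 -0.6  5.1] turn 0.003172027203959704
[ 239  156   34  108 2743] [0.366 0.407 0.119] [0.429 0.427 0.16 ]
0.366 [0.369 0.421 0.128]
0.396 [0.396 0.418 0.128]
0.426 [0.425 0.414 0.128]
[243 297  22  32 643] [0.449 0.401 0.125] [0.473 0.416 0.13 ]
0.449 [0.452 0.409 0.128]
```

View pics/w3.png

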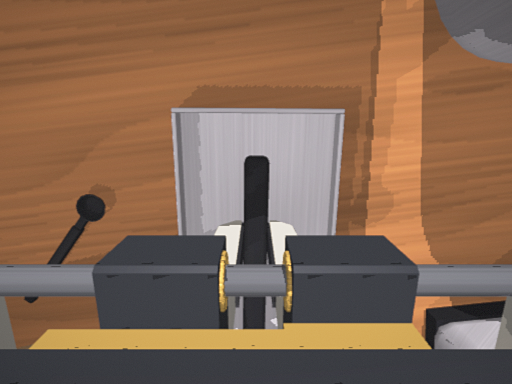

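The spoon is level and aligned over the tray: handle end at (256,160) and tray walls at x = 178 and 340. I'll lower and release it.

Emit:
apply_moves:
  series:
    - [[0, 0, 30], [0, 0, 0]]
    - [[0, 0, 30], [0, 0, 0]]
    - [[0, 0, 25], [0, 0, 0]]
    - [[0, 0, 12], [0, 0, 0]]
    - [[0, 0, 6], [0, 0, 0]]
    - [[0, 0, 3], [0, 0, 0]]
    - [[0, 0, 2], [0, 0, 0]]
    - [[0, 0, 0], [0, 0, 0]]
    - [[0, 0, 0], [0, 0, 0]]

```text
t: 6.68
tool_pos: [0.4151, 0.4157, 0.1993]
orientation: [0.191, 3.134, 0.003]
force: [0.3, -1.1, -1.2]
opening: 0.0138
gripper_force: 29.8
```

Emit:
apply_moves:
  series:
    - [[0, 0, 0], [0, 0, 0]]
    - [[0, 0, 0], [0, 0, 0]]
    - [[0, 0, 0], [0, 0, 0]]
    - [[0, 0, 0], [0, 0, 0]]
    - [[0, 0, 0], [0, 0, 0]]
    - [[0, 0, -15], [0, 0, 0]]
    - [[0, 0, -40], [0, 0, 0]]
    - [[0, 0, -40], [0, 0, 0]]
    - [[0, 0, -40], [0, 0, 0]]
    - [[0, 0, -30], [0, 0, 0]]
    - [[0, 0, 0], [0, 0, 0]]
    - [[0, 0, 0], [0, 0, 0]]
  claw: 0.4

```text
t: 7.68
tool_pos: [0.4151, 0.4157, 0.3659]
orientation: [0.191, 3.132, 0.006]
force: [-0.1, 0.1, -1.1]
opening: 0.0373
gripper_force: 0.0
```

```bash
python3 - <<'E'
from h import *
go(.4134,.4146,.37,98.8)
p,d,c=cam('wrist'); cv2.imwrite('pics/w4.png',p)
p,d,c=cam('scene'); W=pts(d,c); np.savez('s4.npz',p=p,d=d)
cv2.imwrite('pics/s4.png',np.hstack([cv2.resize(p[60:200,130:330],(600,420)),])); 
E
```

```text
t 7.68 pos [0.4151 0.4157 0.3659] yaw 83.03 tilt [0.0045 0.0037] F [-0.1  0.1 -1.1] open 0.0373
mm [ 1.6 -1.3 -4.1] turn -0.27530949352864176
```

View pics/w4.png

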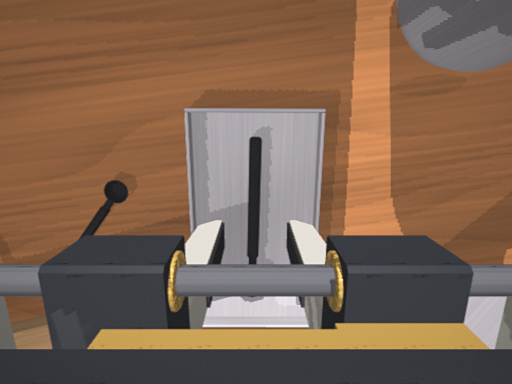

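View pics/s4.png

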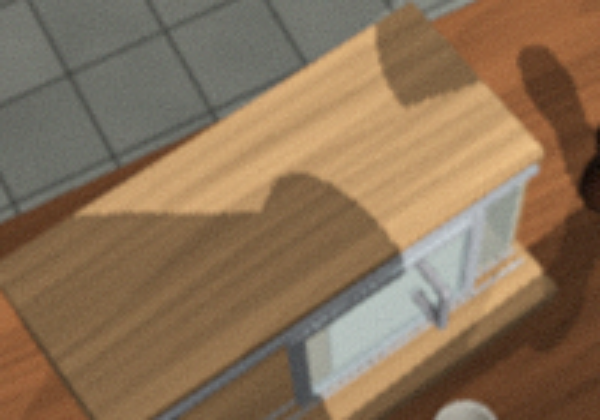

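The spoon lies flat in the tray with its handle end at (255,140), between walls at 190 and 322. The door pull is in the crop at (425,270)-(440,320). Next I'll locate the pull in cabinet axes.

```bash
cat > bar.py <<'E'
from h import *
import sys
yaw=np.radians(8.8); cx=np.array([np.cos(yaw),np.sin(yaw)]); cy=np.array([-cx[1],cx[0]]); O=np.array([.731,-.016])
def cab(q): return np.stack([(q[...,:2]-O)@cx,(q[...,:2]-O)@cy,q[...,2]],-1)
def w(x,y): return O+x*cx+y*cy
if __name__=='__main__':
    for n in ('scene','side'):
        p,d,c=cam(n); C=cab(pts(d,c))
        k=(C[...,2]>.12)&(C[...,2]<.187)&(C[...,0]<-.115)&(C[...,0]>-.165)&(abs(C[...,1])<.19)&(d>0)
        if k.sum(): print(n,k.sum(),np.percentile(C[k],[5,50,95],axis=0).round(4).tolist(), np.argwhere(k).mean(0))
        t=(C[...,2]>.2)&(C[...,2]<.22)&(C[...,0]<.3)&(abs(C[...,1])<.4)
        print('top',np.percentile(C[t],[1,99],axis=0).round(4).tolist())
    go(*w(-.138,-.12),.42,98.8)
E
python3 bar.py
```

```text
scene 59 [[-0.14, -0.0765, 0.1203], [-0.1361, -0.0709, 0.1486], [-0.1191, -0.0692, 0.1858]] [162.74576271 275.94915254]
top [[-0.0914, -0.2089, 0.2011], [0.0938, 0.2118, 0.2152]]
side 46 [[-0.137, -0.0742, 0.1226], [-0.1327, -0.0691, 0.1591], [-0.1214, -0.066, 0.1858]] [160.58695652 255.43478261]
top [[-0.6867, -0.2054, 0.2016], [0.0949, 0.2169, 0.2151]]
t 7.88 pos [0.414  0.4147 0.3605] yaw 83.02 tilt [-0.0028 -0.0024] F [-0.6 -0.6 -0.5] open 0.0375
mm [-266.6 -542.2  -58.8] turn -0.2754312528273688
```

Emit:
apply_moves:
  series:
    - [[0, 0, -20], [0, 0, -0.092]]
    - [[0, 0, -20], [0, 0, -0.092]]
    - [[0, 0, -20], [0, 0, -0.092]]
    - [[-7.3, -39, 0], [0, 0, 0]]
    - [[-7.3, -39, 0], [0, 0, 0]]
    - [[-7.3, -39, 0], [0, 0, 0]]
    - [[-7.3, -39, 0], [0, 0, 0]]
    - [[-7.3, -39, 0], [0, 0, 0]]
    - [[-7.3, -39, 0], [0, 0, 0]]
    - [[-7.3, -39, 0], [0, 0, 0]]
    - [[-7.3, -39, 0], [0, 0, 0]]
    - [[-7.3, -39, 0], [0, 0, 0]]
  claw: 0
  newtons: 10

```text
t: 8.88
tool_pos: [0.5333, 0.0764, 0.4209]
orientation: [0.242, -3.129, -0.0]
force: [0.9, 1.4, -0.3]
opening: 0.0004
gripper_force: 0.0
```

Emit:
apply_moves:
  series:
    - [[-7.3, -39, 0], [0, 0, 0]]
    - [[-7.3, -39, 0], [0, 0, 0]]
    - [[-7.3, -39, 0], [0, 0, 0]]
    - [[-7.3, -39, 0], [0, 0, 0]]
    - [[-7.3, -39, 0], [0, 0, 0]]
    - [[-7.3, -39, 0], [0, 0, 0]]
    - [[0, 0, 0], [0, 0, 0]]
    - [[0, 0, 0], [0, 0, 0]]

```text
t: 9.55
tool_pos: [0.6125, -0.1483, 0.4198]
orientation: [0.236, -3.129, -0.003]
force: [0.4, 0.3, -0.3]
opening: 0.0005
gripper_force: 0.0
```

```bash
cat >> bar.py <<'E'
    print('tcp cab',cab(np.array(robot.read_state()['tool_pos'])).round(4))
E
sed -i 's/^    go(.*/    go(*w(-.138,-.115),.322,98.8)/' bar.py; python3 bar.py
```

```text
scene 59 [[-0.1397, -0.0767, 0.1208], [-0.1359, -0.0715, 0.1425], [-0.1187, -0.0694, 0.186]] [162.77966102 276.06779661]
top [[-0.0898, -0.1948, 0.2016], [0.094, 0.2122, 0.215]]
side 47 [[-0.1373, -0.0737, 0.1224], [-0.1327, -0.0692, 0.1641], [-0.1186, -0.0647, 0.1853]] [160.44680851 255.27659574]
top [[-0.087, -0.2059, 0.202], [0.0951, 0.2169, 0.2146]]
t 9.65 pos [ 0.6123 -0.1457  0.4211] yaw 98.83 tilt [-0.0027  0.0014] F [ 0.3 -0.   0.2] open 0.0004
mm [ 0.6 -5.2 99. ] turn 0.00043826911065325547
tcp cab [-0.1371 -0.11    0.4211]
```

Emit:
apply_moves:
  series:
    - [[0, -4, 30], [0, 0, 0]]
    - [[0, 0, 30], [0, 0, 0]]
    - [[0, 0, 25], [0, 0, 0]]
    - [[0, 0, 10], [0, 0, 0]]
    - [[0, 0, 4], [0, 0, 0]]
    - [[0, 0, 0], [0, 0, 0]]
    - [[0, 0, 0], [0, 0, 0]]

```text
t: 10.23
tool_pos: [0.6137, -0.1495, 0.3256]
orientation: [-0.243, 3.13, -0.001]
force: [0.3, 0.0, 0.9]
opening: 0.0006
gripper_force: 0.0
```

Emit:
apply_moves:
  series:
    - [[0, 5, 0], [0, 0, 0]]
    - [[0, 4, 0], [0, 0, 0]]
    - [[0, 3, 0], [0, 0, 0]]
    - [[0, 3, 0], [0, 0, 0]]
    - [[0, 3, 0], [0, 0, 0]]
    - [[0, 3, 0], [0, 0, 0]]
    - [[0, 3, 0], [0, 0, 0]]
    - [[0, 3, 0], [0, 0, 0]]

```text
t: 10.9
tool_pos: [0.6092, -0.1241, 0.3243]
orientation: [-0.241, 3.131, -0.003]
force: [1.5, -6.6, -0.4]
opening: 0.0005
gripper_force: 3.1
```

```bash
python3 bar.py | grep -v top
```

```text
scene 29 [[-0.1392, -0.0693, 0.122], [-0.137, -0.0642, 0.1351], [-0.1191, -0.0619, 0.1862]] [164.20689655 273.68965517]
side 19 [[-0.1373, -0.0648, 0.1207], [-0.1262, -0.06, 0.1231], [-0.1164, -0.057, 0.1352]] [168. 254.]
t 11.0 pos [ 0.6092 -0.1237  0.3242] yaw 98.82 tilt [ 0.0012 -0.0014] F [ 1.4 -3.5 -0.2] open 0.0003
mm [  1.2 -27.2   2.3] turn 0.00036582032624332683
tcp cab [-0.1368 -0.0878  0.3242]
```

Emit:
apply_moves:
  series:
    - [[0, 4, 0], [0, 0, 0]]
    - [[0, 5, 0], [0, 0, 0]]
    - [[0, 5, 0], [0, 0, 0]]
    - [[0, 5, 0], [0, 0, 0]]
    - [[0, 5, 0], [0, 0, 0]]
    - [[0, 5, 0], [0, 0, 0]]
    - [[0, 5, 0], [0, 0, 0]]
    - [[0, 5, 0], [0, 0, 0]]
    - [[0, 5, 0], [0, 0, 0]]
    - [[0, 5, 0], [0, 0, 0]]
    - [[0, 5, 0], [0, 0, 0]]
    - [[0, 5, 0], [0, 0, 0]]

```text
t: 12.0
tool_pos: [0.6006, -0.0656, 0.3243]
orientation: [-0.241, 3.13, -0.003]
force: [5.3, -6.7, -1.5]
opening: 0.0003
gripper_force: 3.1
```

Emit:
apply_moves:
  series:
    - [[0, 4, 0], [0, 0, 0]]
    - [[0, 3, 0], [0, 0, 0]]
    - [[0, 2, 0], [0, 0, 0]]
    - [[0, 1, 0], [0, 0, 0]]
    - [[0, 1, 0], [0, 0, 0]]
    - [[0, 1, 0], [0, 0, 0]]

```text
t: 12.5
tool_pos: [0.5988, -0.0538, 0.3243]
orientation: [-0.241, 3.13, -0.003]
force: [4.9, -5.5, -1.6]
opening: 0.0003
gripper_force: 3.0
```

```bash
python3 bar.py | grep -v top
```

```text
scene 15 [[-0.1369, 0.0008, 0.1212], [-0.1211, 0.0073, 0.1245], [-0.1167, 0.0091, 0.1524]] [180.4        249.66666667]
side 7 [[-0.1358, 0.0087, 0.1201], [-0.1268, 0.0107, 0.1234], [-0.1167, 0.0121, 0.1259]] [185.85714286 250.85714286]
t 12.6 pos [ 0.5987 -0.0537  0.3243] yaw 98.81 tilt [ 0.0025 -0.0013] F [ 4.7 -4.7 -0.8] open 0.0005
mm [  1.5 -98.    2.5] turn 0.00014976196494131955
tcp cab [-0.1365 -0.017   0.3243]
```

Emit:
apply_moves:
  series:
    - [[-0.5, 1, 0], [0, 0, 0]]
    - [[-0.5, 1, 0], [0, 0, 0]]
    - [[0, 1, 0], [0, 0, 0]]
    - [[0, 1, 0], [0, 0, 0]]
    - [[0, 1, 0], [0, 0, 0]]
    - [[0, 1, 0], [0, 0, 0]]
    - [[0, 0.5, 0], [0, 0, 0]]
    - [[0, 0.5, 0], [0, 0, 0]]
    - [[0, 0.5, 0], [0, 0, 0]]
    - [[0, 0.5, 0], [0, 0, 0]]

```text
t: 13.43
tool_pos: [0.598, -0.046, 0.3242]
orientation: [-0.241, 3.132, -0.003]
force: [-0.2, -6.3, 1.9]
opening: 0.0002
gripper_force: 3.1
```

Emit:
apply_moves:
  series:
    - [[0, 0.5, 0], [0, 0, 0]]
    - [[0, 0.5, 0], [0, 0, 0]]
    - [[0, 0.5, 0], [0, 0, 0]]
    - [[0, 0.5, 0], [0, 0, 0]]
    - [[0, 0.5, 0], [0, 0, 0]]
    - [[0, 0.5, 0], [0, 0, 0]]
    - [[0, 0.5, 0], [0, 0, 0]]
    - [[0, 0.5, 0], [0, 0, 0]]

```text
t: 14.1
tool_pos: [0.5974, -0.042, 0.3243]
orientation: [-0.241, 3.132, -0.003]
force: [1.3, -5.9, 2.1]
opening: 0.0007
gripper_force: 3.1
```

Emit:
apply_moves:
  series:
    - [[0, 0.5, 0], [0, 0, 0]]
    - [[0, 0.5, 0], [0, 0, 0]]
    - [[0, 0.5, 0], [0, 0, 0]]
    - [[0, 0.5, 0], [0, 0, 0]]
    - [[0, 0.5, 0], [0, 0, 0]]
    - [[0, 0.5, 0], [0, 0, 0]]
    - [[0, 0.5, 0], [0, 0, 0]]
    - [[0, 0.5, 0], [0, 0, 0]]

```text
t: 14.77
tool_pos: [0.5968, -0.038, 0.3243]
orientation: [-0.241, 3.132, -0.003]
force: [1.2, -6.0, 2.1]
opening: 0.001
gripper_force: 3.1
```

Emit:
apply_moves:
  series:
    - [[0, 0.5, 0], [0, 0, 0]]
    - [[0, 0.5, 0], [0, 0, 0]]
    - [[0, 0.5, 0], [0, 0, 0]]
    - [[0, 0.5, 0], [0, 0, 0]]
    - [[0, 0.5, 0], [0, 0, 0]]
    - [[0, 0.5, 0], [0, 0, 0]]
    - [[0, 0.5, 0], [0, 0, 0]]
    - [[0, 0.5, 0], [0, 0, 0]]

```text
t: 15.43
tool_pos: [0.5962, -0.0341, 0.3243]
orientation: [-0.241, 3.131, -0.002]
force: [0.7, -5.5, 1.0]
opening: 0.0005
gripper_force: 3.1
```

Emit:
apply_moves:
  series:
    - [[0, 0.5, 0], [0, 0, 0]]
    - [[0, 0.5, 0], [0, 0, 0]]
    - [[0, 0.5, 0], [0, 0, 0]]
    - [[0, 0.5, 0], [0, 0, 0]]
    - [[0, 0.5, 0], [0, 0, 0]]
    - [[0, 0.5, 0], [0, 0, 0]]
    - [[0, 0.5, 0], [0, 0, 0]]
    - [[0, 0.5, 0], [0, 0, 0]]

```text
t: 16.1
tool_pos: [0.5956, -0.0301, 0.3243]
orientation: [-0.241, 3.131, -0.002]
force: [1.5, -4.7, 0.7]
opening: 0.0003
gripper_force: 3.1
```

Emit:
apply_moves:
  series:
    - [[0, 0.5, 0], [0, 0, 0]]
    - [[0, 0.5, 0], [0, 0, 0]]
    - [[0, 0.5, 0], [0, 0, 0]]
    - [[0, 0.5, 0], [0, 0, 0]]
    - [[0, 0.5, 0], [0, 0, 0]]
    - [[0, 0.5, 0], [0, 0, 0]]
    - [[0, 0.5, 0], [0, 0, 0]]
    - [[0, 0.5, 0], [0, 0, 0]]

```text
t: 16.77
tool_pos: [0.5951, -0.0262, 0.3243]
orientation: [-0.241, 3.131, -0.003]
force: [2.5, -6.1, 0.6]
opening: 0.0005
gripper_force: 3.0
```

Emit:
apply_moves:
  series:
    - [[0, 0.5, 0], [0, 0, 0]]
    - [[0, 0.5, 0], [0, 0, 0]]
    - [[0, 0.5, 0], [0, 0, 0]]
    - [[0, 0.5, 0], [0, 0, 0]]
    - [[0, 0.5, 0], [0, 0, 0]]
    - [[0, 0.5, 0], [0, 0, 0]]
    - [[0, 0.5, 0], [0, 0, 0]]
    - [[0, 0.5, 0], [0, 0, 0]]

```text
t: 17.43
tool_pos: [0.5945, -0.0223, 0.3243]
orientation: [-0.241, 3.131, -0.003]
force: [2.8, -7.0, 1.1]
opening: 0.0003
gripper_force: 3.5
```

Emit:
apply_moves:
  series:
    - [[0, 0.5, 0], [0, 0, 0]]
    - [[0, 0.5, 0], [0, 0, 0]]
    - [[0, 0.5, 0], [0, 0, 0]]
    - [[0, 0.5, 0], [0, 0, 0]]

```text
t: 17.77
tool_pos: [0.5943, -0.0205, 0.3243]
orientation: [-0.24, 3.131, -0.003]
force: [2.1, -8.5, 0.7]
opening: 0.0
gripper_force: 3.9
```

Emit:
apply_moves:
  series:
    - [[0, 0.5, 0], [0, 0, 0]]
    - [[0, 0.5, 0], [0, 0, 0]]
    - [[0, 0.5, 0], [0, 0, 0]]

```text
t: 18.02
tool_pos: [0.594, -0.0191, 0.3243]
orientation: [-0.24, 3.131, -0.004]
force: [2.8, -8.7, -0.1]
opening: 0.0006
gripper_force: 4.2
```

Emit:
apply_moves:
  series:
    - [[0, 0.5, 0], [0, 0, 0]]
    - [[0, 0.5, 0], [0, 0, 0]]
    - [[0, 0.5, 0], [0, 0, 0]]

```text
t: 18.27
tool_pos: [0.5938, -0.0177, 0.3243]
orientation: [-0.24, 3.131, -0.004]
force: [2.8, -8.6, 0.3]
opening: 0.0006
gripper_force: 4.6
```

Emit:
apply_moves:
  series:
    - [[0, 0.4, 0], [0, 0, 0]]
    - [[0, 0.4, 0], [0, 0, 0]]

```text
t: 18.43
tool_pos: [0.5937, -0.017, 0.3243]
orientation: [-0.24, 3.131, -0.004]
force: [3.0, -9.1, -0.3]
opening: 0.0006
gripper_force: 4.7
```

Emit:
apply_moves:
  series:
    - [[0, 0.4, 0], [0, 0, 0]]
    - [[0, 0.4, 0], [0, 0, 0]]

```text
t: 18.6
tool_pos: [0.5936, -0.0163, 0.3243]
orientation: [-0.24, 3.131, -0.004]
force: [3.2, -8.8, -0.0]
opening: 0.0007
gripper_force: 4.9
```

Emit:
apply_moves:
  series:
    - [[0, 0.3, 0], [0, 0, 0]]
    - [[0, 0.3, 0], [0, 0, 0]]

```text
t: 18.77
tool_pos: [0.5935, -0.0158, 0.3243]
orientation: [-0.24, 3.131, -0.005]
force: [3.5, -10.0, 0.3]
opening: 0.0005
gripper_force: 5.8
```

Emit:
apply_moves:
  series:
    - [[0, 0.3, 0], [0, 0, 0]]
    - [[0, 0, 0], [0, 0, 0]]

```text
t: 18.93
tool_pos: [0.5935, -0.0157, 0.3243]
orientation: [-0.24, 3.131, -0.005]
force: [4.4, -11.1, -0.2]
opening: 0.0005
gripper_force: 5.7
```

Emit:
apply_moves:
  series:
    - [[0, 0.4, 0], [0, 0, 0]]
    - [[0, 0.3, 0], [0, 0, 0]]
    - [[0, 0, 0], [0, 0, 0]]

```text
t: 19.18
tool_pos: [0.5935, -0.0155, 0.3244]
orientation: [-0.239, 3.13, -0.007]
force: [4.1, -13.7, -0.5]
opening: 0.0003
gripper_force: 7.1
```

The tool has stalled at rising force, so the door is on the post. I'll press once more lightly, then back off and rise.

Emit:
apply_moves:
  series:
    - [[0, 0.4, 0], [0, 0, 0]]
    - [[0, 0, 0], [0, 0, 0]]
    - [[0, 0, 0], [0, 0, 0]]

```text
t: 19.43
tool_pos: [0.5934, -0.0154, 0.3244]
orientation: [-0.239, 3.13, -0.008]
force: [4.3, -15.4, -0.7]
opening: 0.0005
gripper_force: 7.8
```

Emit:
apply_moves:
  series:
    - [[0, -2, 0], [0, 0, 0]]
    - [[0, -5, 0], [0, 0, 0]]
    - [[0, -8, 0], [0, 0, 0]]
    - [[0, 0, 0], [0, 0, 0]]
    - [[0, 0, -20], [0, 0, 0]]
    - [[0, 0, -35], [0, 0, 0]]
    - [[0, 0, -35], [0, 0, 0]]
    - [[20, 0, -10], [0, 0, 0]]
    - [[40, 0, 0], [0, 0, 0]]
    - [[40, 0, 0], [0, 0, 0]]
    - [[0, 0, 0], [0, 0, 0]]
    - [[0, 0, 0], [0, 0, 0]]

```text
t: 20.43
tool_pos: [0.4945, -0.0431, 0.4234]
orientation: [0.241, -3.132, -0.001]
force: [-0.2, -0.1, 0.2]
opening: 0.0003
gripper_force: 0.0
```

```bash
python3 bar.py | grep -v top; python3 - <<'E'
from h import *
p=cam('side')[0]; cv2.imwrite('pics/f.png',cv2.resize(p[90:384,100:400],(600,588)))
E
```

```text
scene 37 [[-0.1383, 0.039, 0.122], [-0.1322, 0.0447, 0.1656], [-0.1158, 0.0471, 0.1864]] [186.32432432 238.32432432]
side 56 [[-0.1366, 0.0428, 0.121], [-0.131, 0.0471, 0.1641], [-0.1183, 0.0506, 0.1859]] [189.46428571 250.        ]
t 20.53 pos [ 0.4967 -0.0431  0.4243] yaw 98.83 tilt [0.0015 0.    ] F [-0.4  0.2  0. ] open 0.0006
mm [ -97.5 -124.1  102.4] turn 0.0005048107523479839
tcp cab [-0.2357  0.0091  0.4243]
```

View pics/f.png

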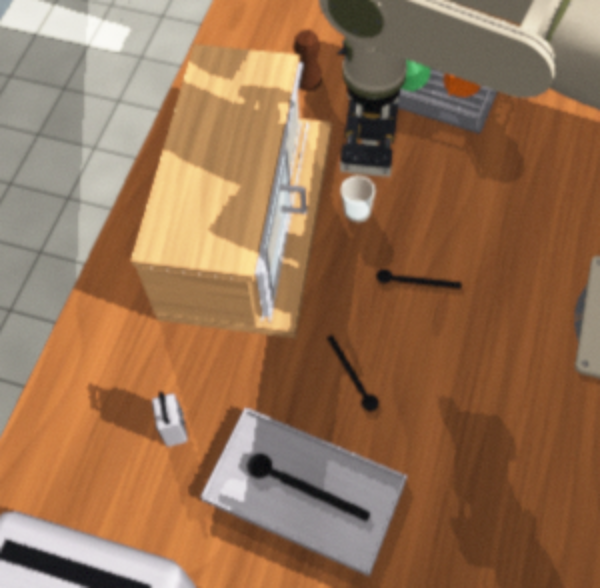

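The door is shut against the post with its pull at (292,200), cabinet y about +46 mm, inside the 26–62 mm range. The spoon lies flat in the tray at (260,465)-(365,515), and the other things in view stand where they were.

```bash
python3 -c "
from plant import robot
print(robot.close_job())"
```

```text
the job is handed in; nothing more can be done
None
```

The spoon lies flat in the drying tray, the door is shut on its post (about 15 N peak push, most of it friction and seal), nothing else appears to have moved, and the job is handed in at about 21 s.

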